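# Make up the sample weight with the right tin

## Task

The sample on the sprung scale is short: feel by lifting how heavy each of the three silver tins in the sloping rack is, and stand just one of them, the one that brings the needle into the green, upright on the pan beside the gold tin. Set it down rather than drop it, and never let go of a tin that puts the needle in the red. Leave the other two silver tins seated in the rack's bays, the gold tin standing on the pan, and the lids and the brush where they lie.

Things in the scene. Friction and masses are not known exactly. Their poses are not given: they have to be found in the camera images.
- tin_a: one of three outwardly identical sealed silver tins, an upright cylinder 62 mm in diameter and 96 mm high; origin: centre of its underside, z along its axis to the lid. Fill is hidden: the three weigh about 120, 240 and 360 g (each within 4 %), one of each, in no known order. Starts in a bay of the sloping rack, leaning 28 degrees.
- tin_b: one of three outwardly identical sealed silver tins, an upright cylinder 62 mm in diameter and 96 mm high; origin: centre of its underside, z along its axis to the lid. Fill is hidden: the three weigh about 120, 240 and 360 g (each within 4 %), one of each, in no known order. Starts in a bay of the sloping rack, leaning 28 degrees.
- tin_c: one of three outwardly identical sealed silver tins, an upright cylinder 62 mm in diameter and 96 mm high; origin: centre of its underside, z along its axis to the lid. Fill is hidden: the three weigh about 120, 240 and 360 g (each within 4 %), one of each, in no known order. Starts in a bay of the sloping rack, leaning 28 degrees.
- rack_bed: aluminium bed of the rack, 360 mm along its y, tilted 28 degrees so that it falls towards the robot; origin on its upper surface at the middle bay's seat, about 55 mm above the table; z is the bed's normal (up and back towards the robot; a seated tin's axis), y runs along the row of bays, x up the slope.
- bay0 (a point): seat of one of the three rack bays: the point on the sloping bed under the centre of a tin; axes as rack_bed. Bays are 115 mm apart; low blue rails 73 mm apart (18 mm high) flank each, and the lip at the low (-x) end is 28 mm high, 0.5 mm from a seated tin.
- bay1 (a point): seat of one of the three rack bays: the point on the sloping bed under the centre of a tin; axes as rack_bed. Bays are 115 mm apart; low blue rails 73 mm apart (18 mm high) flank each, and the lip at the low (-x) end is 28 mm high, 0.5 mm from a seated tin.
- bay2 (a point): seat of one of the three rack bays: the point on the sloping bed under the centre of a tin; axes as rack_bed. Bays are 115 mm apart; low blue rails 73 mm apart (18 mm high) flank each, and the lip at the low (-x) end is 28 mm high, 0.5 mm from a seated tin.
- pan_top (a point): centre of the upper surface of the scale's dark steel pan (moves with the pan; z up). The pan is 135 mm in x by 250 mm in y, with 7 mm high rims on its two y ends; 85 mm above the table when empty, sinking 40 mm per kg, end stop at 40 mm.
- free_place (a point): on the pan's upper surface, 65 mm from pan_top along pan y: the middle of the free half of the pan, where one more tin fits (moves with the pan).
- dial_center (a point): centre of the face of the round white dial (136 mm across) beyond the pan, which looks up and away from the robot; z is the face's normal. The dial has 11 black ticks, 100 g apart (0 to 1 kg), a green band from 540 to 700 g and a red band from 730 g up.
- needle (a joint): angle of the black dial needle in rad, 0 with the pan empty, 2.5 rad per kg on the pan; seen on the dial it turns clockwise, from the first tick. The green band is 1.35 to 1.75 rad (middle 1.55), the red begins at 1.825 rad.
- big_tin: sealed gold tin, 73 mm in diameter and 110 mm high, already on the pan, 70 mm from pan_top along pan -y; weight unknown (200 to 560 g). Origin: centre of its underside. Leave it standing there.
- lids: short stack of loose tin lids, 66 mm in diameter, 20 mm high; origin: centre of its underside. Bystander.
- brush: small hand brush lying on the table; origin on the table under it. Bystander.

How it is judged:
By the outcome, as a careful person would: the job done as asked, in the order asked, and still so for the second after the job is handed in, with the robot touching nothing.
It also fails if it takes over 70 s, if anything falls off the work surface, if the arm or the gripper's body presses on something with over 40 N, if the wrist force passes 120 N, or if a joint passes its speed limit or range.

## Robot

A 6-joint arm with a two-finger parallel gripper is mounted at the origin on the work surface. World frame = base frame: x ahead of the robot, y to its left, z up, the work surface at z = 0. Lengths are in m, angles in rad, forces in N, time in s.
With the tool pointing down it reaches from about 0.325 to 0.775 m from the base axis. Payload 9.3 kg.
Tool frame: the origin (TCP) lies midway between the tips of the shut fingers; the grasp point (between the pads) lies 19 mm behind it (manip.pinch_z is the distance from the TCP to the grasp point, in m); z points along the fingers, y is the line along which they close (so a half turn about z gives the same grasp; the last joint's range is limited). The gripper opens to 85 mm and grips with 20 to 120 N. Pads are 22 mm wide; open, the fingers measure 114 mm over their backs; the gripper's body (76 mm by 85 mm) begins 54 mm behind the grasp point. The pads swing forward as they close: fully open they stand 13 mm farther back than shut.
Start: joints at [-1.305, 0.259, 0.021, 1.334, 0, 1.418], TCP at [0.224, -0.502, 0.231] pointing down, gripper open.
Joint ranges: [-3.04, 3.04], [-0.91, 1.82], [-1.04, 1.36], [-1.92, 1.95], [-1.52, 1.45], [-3.14, 3.14]. Speed limits (rad/s): [2.22, 2.22, 2.79, 3.14, 3.14, 3.14].

## Interface

Orientations are given as [roll, pitch, yaw] about the fixed x, y, z axes, in that order (R = Rz(yaw) Ry(pitch) Rx(roll)).
In Python, from rig import manip gives the robot as it stands. The module is installed in compiled form; this text tells all that it offers.
- The arm moves only by the tool jog_arm, never from a script. Its argument "plan" is a list that holds one entry, the list of rows, each a list of 5 numbers: the opening, from -1 (shut) to 1 (fully open), then the shift along the tool's x, y, z each as a share of 0.2 m, from -1 to 1, then the turn about the tool's z as a share of 30 degrees, from -1 to 1. In form: [[[gripper, x, y, z, turn], ...]]. A call has 1 to 20 rows; each row is the pose to reach, as a shift and turn from the pose commanded when the call began, along the tool's axes at that moment; what a row does not reach only later rows make up. A row lasts 1/12 s, in which the tool goes at most 41.7 mm and 7.16 degrees, less where a joint would pass 70% of its speed; a pose out of reach is approached as far as the arm can. A call with a number of a shift or a turn outside -1 to 1 is refused whole. A call with a gripper value outside its range is refused whole. The fingers move at their own pace and stop on an object; "grip_force" is the grip in N (left out, the last holds). Time passes only in rows, so rows that repeat a pose let the fingers close. It gives the time, the measured TCP pose, the force, the opening and the grip force at its end, in the units of the state.
- manip.observe(): the state, without advancing time (a new reading comes with each control period).
- manip.read_camera(name): name is "scene" or "side" or "wrist"; returns a dict with "frame" (400x640x3 uint8, red, green, blue), "fov_y" (degrees; the focal length in pixels is half the picture's height over the tangent of half this angle, whatever the lens; pixels are square), "cx", "cy" (the principal point, pixels), "world_from_camera" (4x4, takes a point from camera to world coordinates); the wrist camera has in their place "tool_from_camera" (4x4, takes a point from camera to tool coordinates, whose origin is the TCP and whose axes are the flange's). Camera axes: x right, y down, z forward; pixel columns grow to the right and rows downward; lengths in m; the calibration is good to about 2 mm. A picture is of the moment at which its call begins: read the wrist's pose just before it. There is no depth.
- manip.job_done(): hands the job in; it is judged then, once.
The state is a dict: "time_s": time; "qpos": joint angles; "qvel": joint speeds; "tau": joint torques, N m; "eef_pos": TCP position; "tcp_rot": TCP orientation; "contact_force": force on the tool from outside, world axes, zero at the start; "wrist_torque": the same for the moment, N m; "grip_width": finger opening in m; "grasp_force": force on a finger pad.
Only numpy, scipy, OpenCV 4.12 (cv2) and the standard library are available. Lean on these libraries where they do the work, as an engineer would, in place of code of your own. Each camera call takes 0.05 s, during which the arm holds its last target. There are 200 camera calls.

## Working session

There is one attempt and no reset: what is moved stays moved. The work goes in short steps, Python scripts to look and compute and a tool call to move; the robot and the scene stay as the last step left them, time stands still between calls to the robot, and variables do not carry over. Pictures are saved under pics/ and viewed, at most 11 in all, crops included, and the job is handed in when it is done.

Besides the shell and the picture viewer there is one more tool, called after "Emit:" as name(argument=value, ...) on one line, values as JSON. jog_arm: Moves the arm, as the interface text tells. Shift numbers are shares of 0.2 m and turn numbers shares of 30 degrees, none past 1 either way. Its arguments: {"type":"object","properties":{"plan":{"type":"array","items":{"type":"array","items":{"type":"array","items":{"type":"number","minimum":-1,"maximum":1}}}},"grip_force":{"type":"number"}},"required":["plan"]}

```bash
mkdir -p pics; ls; python3 - <<'E'
from rig import manip
import cv2,numpy as np
s=manip.observe();print(s, manip.pinch_z)
for n in ["scene","side"]:
    c=manip.read_camera(n);print(n,c["fov_y"],c["cx"],c["cy"],np.round(c["world_from_camera"],4).tolist())
    cv2.imwrite(f"pics/{n}0.png",cv2.resize(c["frame"][:,:,::-1],(800,500)))
c=manip.read_camera("wrist");print(c["fov_y"],c["cx"],c["cy"],np.round(c["tool_from_camera"],4).tolist())
E
```

```text
pics
{'time_s': 0.0, 'qpos': array([-1.30460015e+00,  2.59175780e-01,  2.07345349e-02,  1.33369734e+00,
        1.86313867e-05,  1.41819646e+00]), 'qvel': array([-5.77670055e-04,  7.10308699e-04,  1.10789207e-03, -9.45064341e-04,
       -6.31768548e-05,  1.32242630e-03]), 'tau': array([ 5.03906376e-04, -5.55639553e+01,  3.44527352e+01,  1.35920758e-02,
       -2.48063052e-04, -1.66873951e-05]), 'eef_pos': array([ 0.22358644, -0.50218256,  0.23066437]), 'tcp_rot': array([-3.14026883e+00, -2.22449125e-04,  4.18795888e-01]), 'contact_force': array([-0.75985161,  0.10196808, -1.3513702 ]), 'wrist_torque': array([ 0.00984368, -0.02909565,  0.01984315]), 'grasp_force': 0.0, 'grip_width': 0.08545331115747531} 0.0187
scene 44.9274591336213 319.9085412864826 197.45810049908434 [[0.8121, 0.3531, -0.4645, 1.0827], [0.5834, -0.4983, 0.6413, -0.775], [-0.005, -0.7919, -0.6107, 0.8126], [0.0, 0.0, 0.0, 1.0]]
side 51.32571218238681 319.6583750450325 203.41345925511916 [[-0.918, -0.2904, 0.2701, 0.2401], [-0.3966, 0.6741, -0.6231, 0.5559], [-0.0011, -0.6791, -0.734, 0.7525], [0.0, 0.0, 0.0, 1.0]]
59.33300271091182 323.40288851971764 199.96524055914463 [[0.0004, -0.9611, -0.2761, 0.0707], [1.0, 0.0006, -0.0006, 0.0001], [0.0008, -0.2761, 0.9611, -0.143], [0.0, 0.0, 0.0, 1.0]]
```

View pics/scene0.png

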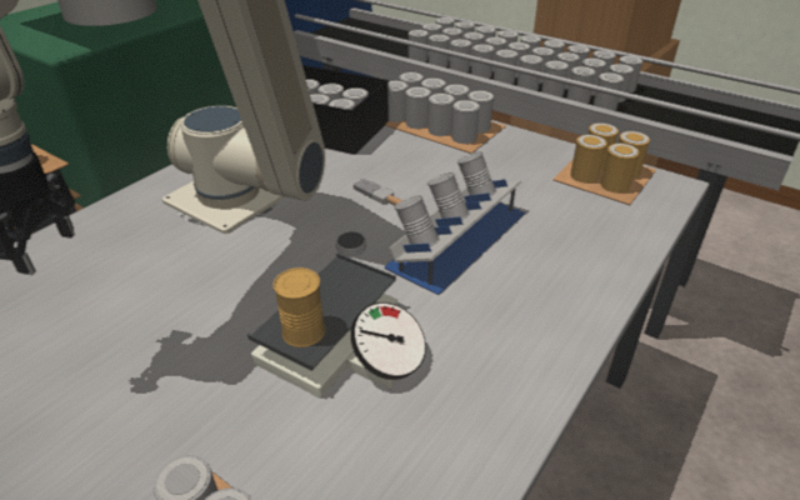

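View pics/side0.png

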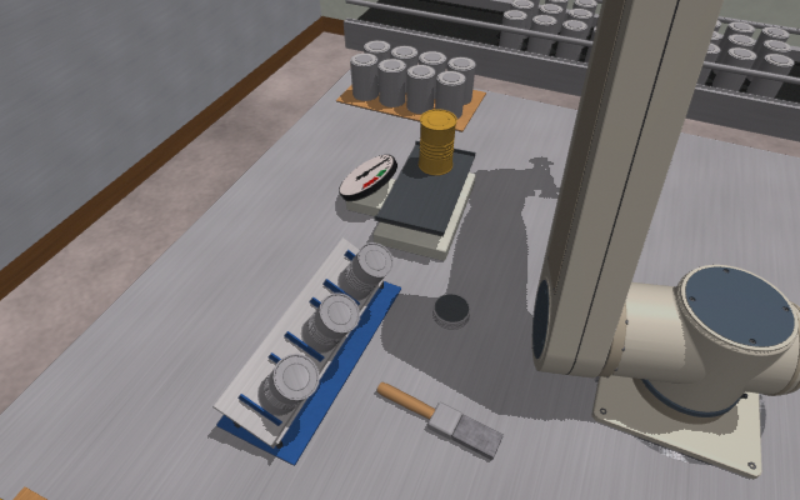

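The scene shows the gold tin on the pan at (300,305), the dial at (390,340) and three leaning tins near (415,220), (447,197) and (475,175). The side view shows the tins at (290,380), (332,320) and (368,268). I'll enlarge both.

```bash
cat > h.py <<'E'
from rig import manip
import cv2,numpy as np
def crop(fr,x0,y0,w,h,k,out):
    im=cv2.resize(fr[y0:y0+h,x0:x0+w,::-1],None,fx=k,fy=k,interpolation=cv2.INTER_CUBIC)
    for x in range(-(-x0//20)*20,x0+w,20):
        cv2.line(im,((x-x0)*k,0),((x-x0)*k,6),(0,0,255),1);cv2.putText(im,str(x),((x-x0)*k,16),0,.35,(0,0,255),1)
    for y in range(-(-y0//20)*20,y0+h,20):
        cv2.line(im,(0,(y-y0)*k),(6,(y-y0)*k),(0,0,255),1);cv2.putText(im,str(y),(8,(y-y0)*k+4),0,.35,(0,0,255),1)
    cv2.imwrite(out,im)
E
python3 - <<'E'
from h import *
a=manip.read_camera("scene")["frame"];b=manip.read_camera("side")["frame"]
np.save("a.npy",a);np.save("b.npy",b)
crop(a,195,115,235,195,3,"pics/s1.png");crop(b,170,80,225,300,2,"pics/d1.png")
crop(b,170,180,160,195,3,"pics/d2.png")
E
```

```text
(no output)
```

View pics/s1.png

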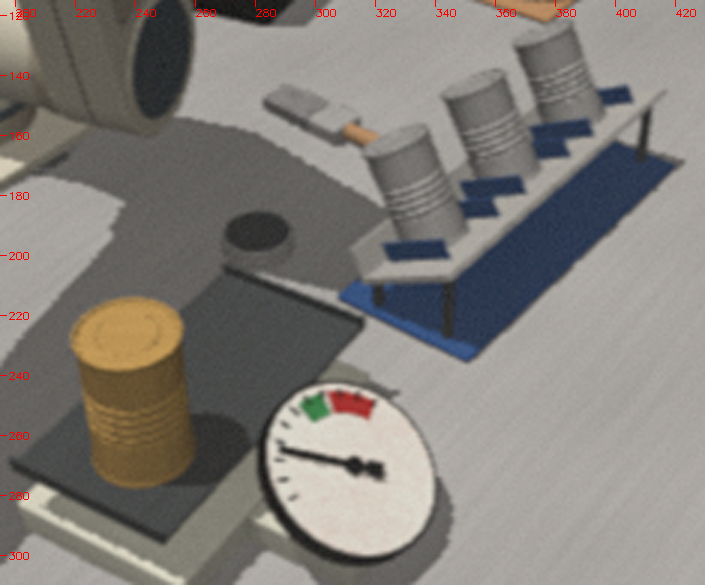

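View pics/d1.png

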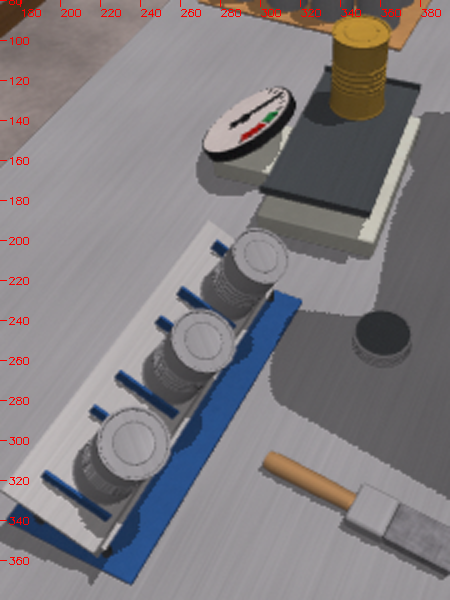

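```bash
cat >> h.py <<'E'
CAM={"scene":(44.9274591336213,319.9085,197.4581,np.array([[0.8121,0.3531,-0.4645,1.0827],[0.5834,-0.4983,0.6413,-0.775],[-0.005,-0.7919,-0.6107,0.8126],[0,0,0,1]])),
"side":(51.32571218238681,319.6584,203.4135,np.array([[-0.918,-0.2904,0.2701,0.2401],[-0.3966,0.6741,-0.6231,0.5559],[-0.0011,-0.6791,-0.734,0.7525],[0,0,0,1]]))}
def P(n):
    f,cx,cy,T=CAM[n];f=200/np.tan(np.radians(f/2));K=np.array([[f,0,cx],[0,f,cy],[0,0,1]])
    return K@np.linalg.inv(T)[:3]
def proj(n,X):
    p=P(n)@np.append(X,1);return p[:2]/p[2]
def tri(a,b):
    X=cv2.triangulatePoints(P("scene"),P("side"),np.array(a,float).reshape(2,1),np.array(b,float).reshape(2,1));X=X[:3,0]/X[3]
    return X,np.linalg.norm(proj("scene",X)-a)
E
python3 - <<'E'
from h import *
D={"tS":((327,161.7),(300,208)),"tM":((353.3,143),(271.5,250.5)),"tF":((376,126),(237,302)),
"bedHiNear":((346.7,207.3),(274,190.5)),"bedHiFar":((416.7,145.7),(171.5,328.5)),
"pan1":((271,204.3),(353.5,188)),"pan2":((316,223.3),(301,176)),"pan3":((250,295.7),(334,113)),"pan4":((199,269.7),(380,123)),"gold":((237.7,226),(350,96.5))}
for k,(a,b) in D.items():
    X,e=tri(a,b);print(k,X.round(4),round(e,2))
E
```

```text
tS [0.4978 0.0625 0.1388] 0.34
tM [0.5022 0.1774 0.1382] 0.6
tF [0.5051 0.2923 0.1379] 0.43
bedHiNear [ 0.6004 -0.0053  0.0834] 1.4
bedHiFar [0.6082 0.3554 0.0778] 0.39
pan1 [ 0.4385 -0.0927  0.0752] 0.56
pan2 [ 0.5682 -0.084   0.0721] 0.77
pan3 [ 0.5915 -0.3415  0.077 ] 2.17
pan4 [ 0.4586 -0.3498  0.0768] 1.09
gold [ 0.5237 -0.2832  0.1827] 0.42
```

Scene crop: lids at (327,162), (353,143) and (376,126). The needle lies between about 200 and 300 g. Side crop: lids at (300,208), (271,250) and (237,302). I'll rectify the dial to read it properly and plan the first move.

```bash
cat >> h.py <<'E'
def plan(x,y,z,yawdeg,cmd=None):
    s=manip.observe();p=np.array(s["eef_pos"]) if cmd is None else np.array(cmd[:3]);yaw=s["tcp_rot"][2] if cmd is None else np.radians(cmd[3])
    c,n=np.cos(yaw),np.sin(yaw);d=np.array([x,y,z])-p
    t=np.array([c*d[0]+n*d[1],n*d[0]-c*d[1],-d[2]])/0.2
    dy=(yawdeg-np.degrees(yaw)+180)%360-180
    print("t",round(s["time_s"],2),"shares",t.round(3),"turn",round(-dy/30,3))
E
python3 - <<'E'
from h import *
a=np.load("a.npy");x0,y0=278,238
c=cv2.resize(a[y0:y0+70,x0:x0+70],None,fx=8,fy=8,interpolation=cv2.INTER_CUBIC)
m=((c.min(2)>150)).astype(np.uint8)
cs,_=cv2.findContours(m,cv2.RETR_EXTERNAL,cv2.CHAIN_APPROX_NONE)
k=[q for q in cs if cv2.pointPolygonTest(q,(300,300),False)>=0 or cv2.contourArea(q)>30000]
q=max(k,key=cv2.contourArea);e=cv2.fitEllipse(cv2.convexHull(q));print(e)
(cx,cy),(w,h),th=e;t=np.radians(th);u=np.array([np.cos(t),np.sin(t)])*w/2;v=np.array([-np.sin(t),np.cos(t)])*h/2
R=250;A=np.linalg.inv(np.array([u,v]).T)*R;Rb=cv2.getRotationMatrix2D((0,0),-th,1)[:,:2];A=Rb@A
M=np.c_[A,np.array([270,270])-A@[cx,cy]]
o=cv2.warpAffine(c,M,(540,540));cv2.imwrite("pics/dial.png",o[:,:,::-1])
for z in (.24,): plan(.511,.062,z,180-1.8)
E
```

```text
((272.01953125, 267.23583984375), (400.83251953125, 492.4703063964844), 138.5033721923828)
t 0.25 shares [ 2.46  -1.994 -0.045] turn -5.14
```

View pics/dial.png

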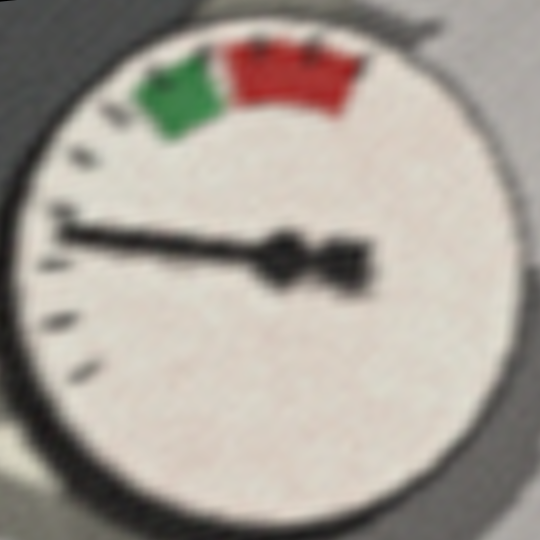

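Rectified dial: tick 2 is at (53,265), tick 3 at (62,211) and the needle tip at about (60,232). That makes the gold tin about 260 g, so the 360 g tin is needed (about 620 g total). Next I move over to the rack.

Emit:
jog_arm(plan=[[[1,0.82,-0.66,-0.05,-1],[1,0.82,-0.66,-0.05,-1],[1,0.82,-0.66,-0.05,-1],[1,0.82,-0.66,-0.05,-1],[1,0.82,-0.66,-0.05,-1],[1,0.82,-0.66,-0.05,-1]]])

```text
time_s: 0.75
eef_pos: [0.3215, -0.31, 0.2421]
tcp_rot: [3.141, -0.001, 0.948]
contact_force: [1.2, -0.2, 0.7]
grip_width: 0.0851
grasp_force: 0.0
```

Emit:
jog_arm(plan=[[[1,1,-0.16,0,-1],[1,1,-0.16,0,-1],[1,1,-0.16,0,-1],[1,1,-0.16,0,-1],[1,1,-0.16,0,-1],[1,1,-0.16,0,-1]]])

```text
time_s: 1.25
eef_pos: [0.4131, -0.1299, 0.2415]
tcp_rot: [3.141, -0.001, 1.473]
contact_force: [-0.8, -0.3, -0.1]
grip_width: 0.085
grasp_force: 0.0
```

Emit:
jog_arm(plan=[[[1,0,0,0,-1],[1,0,0,0,-1],[1,0,0,0,-1],[1,0,0,0,-1],[1,0,0,0,-1]]])

```text
time_s: 1.67
eef_pos: [0.4114, -0.1349, 0.2412]
tcp_rot: [-3.141, -0.0, 1.995]
contact_force: [0.4, 0.6, -0.1]
grip_width: 0.0855
grasp_force: 0.0
```

Emit:
jog_arm(plan=[[[1,0,0,0,-1],[1,0,0,0,-1],[1,0,0,0,-1],[1,0,0,0,-1],[1,0,0,0,-1]]])

```text
time_s: 2.08
eef_pos: [0.4114, -0.1349, 0.2413]
tcp_rot: [-3.142, -0.0, 2.515]
contact_force: [-0.3, -0.0, 0.7]
grip_width: 0.0855
grasp_force: 0.0
```

Emit:
jog_arm(plan=[[[1,0,0,0,-1],[1,0,0,0,-1],[1,0,0,0,-1],[1,0,0,0,-1],[1,0,0,0,-1]]])

```text
time_s: 2.5
eef_pos: [0.4114, -0.1348, 0.2412]
tcp_rot: [-3.142, -0.0, 3.037]
contact_force: [-0.5, -0.2, 0.3]
grip_width: 0.0855
grasp_force: 0.0
```

```bash
python3 -c "
from h import *
s=manip.observe();print(s['eef_pos'],np.degrees(s['tcp_rot']),s['contact_force'])
plan(.511,.062,.24,178.2)"
```

```text
[ 0.41142755 -0.13481437  0.24124568] [-1.79996726e+02 -5.01884744e-03  1.74017083e+02] [-0.4834684  -0.17410895  0.27256458]
t 2.5 shares [-0.393  1.031  0.006] turn -0.139
```

Emit:
jog_arm(plan=[[[1,-0.39,1,0,-0.14],[1,-0.39,1,0,-0.14],[1,-0.39,1,0,-0.14],[1,-0.39,1,0,-0.14],[1,-0.39,1,0,-0.14],[1,-0.39,1,0,-0.14],[1,-0.39,1,0,-0.14],[1,-0.39,1,0,-0.14],[1,-0.39,1,0,-0.14]]])

```text
time_s: 3.25
eef_pos: [0.5096, 0.0552, 0.2413]
tcp_rot: [-3.141, -0.0, 3.107]
contact_force: [0.6, 0.3, -0.0]
grip_width: 0.0856
grasp_force: 0.0
```

```bash
python3 -c "
from h import *
s=manip.observe();print(s['eef_pos'],np.degrees(s['tcp_rot']))
plan(.511,.062,.090,178.2)
f=[]
for i in range(8):
    c=manip.read_camera('wrist');f.append(manip.observe()['contact_force'])
print(np.mean(f,0),np.std(f,0))
cv2.imwrite('pics/w1.png',c['frame'][:,:,::-1])"
```

```text
[0.50956925 0.05519576 0.24126851] [-1.79982308e+02 -1.77753835e-02  1.77996766e+02]
t 3.25 shares [-0.006  0.034  0.756] turn -0.007
[-0.16740579 -0.19057447 -0.06978035] [0.48709869 0.60364942 0.52783284]
```

View pics/w1.png

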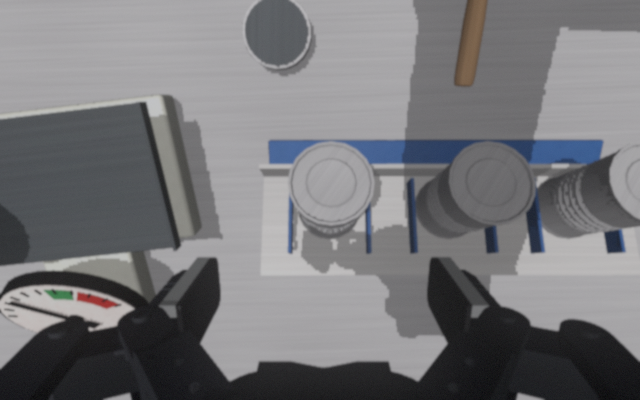

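The wrist view puts the near lid at (332,183), which agrees with the triangulation to within 1 mm. Next I descend and grip.

Emit:
jog_arm(plan=[[[1,-0.005,0.034,0.3,0],[1,-0.005,0.034,0.5,0],[1,-0.005,0.034,0.6,0],[1,-0.005,0.034,0.7,0],[1,-0.005,0.034,0.755,0],[1,-0.005,0.034,0.755,0],[1,-0.005,0.034,0.755,0]]], grip_force=40)

```text
time_s: 4.23
eef_pos: [0.5111, 0.0628, 0.0902]
tcp_rot: [3.142, -0.001, 3.11]
contact_force: [-0.4, 0.5, 0.3]
grip_width: 0.0854
grasp_force: 0.0
```

Emit:
jog_arm(plan=[[[-1,0,0,0,0],[-1,0,0,0,0],[-1,0,0,0,0],[-1,0,0,0,0],[-1,0,0,0,0],[-1,0,0,0,0],[-1,0,0,0,0],[-1,0,0,0,0]]])

```text
time_s: 4.9
eef_pos: [0.512, 0.0627, 0.0918]
tcp_rot: [-3.141, 0.003, 3.11]
contact_force: [-0.8, -2.0, 6.0]
grip_width: 0.0612
grasp_force: 42.6
```

Emit:
jog_arm(plan=[[[-1,0,0,-0.04,0],[-1,0,0,-0.08,0],[-1,0,0,-0.12,0],[-1,0,0,-0.15,0],[-1,0,0,-0.15,0],[-1,0,0,-0.15,0],[-1,0,0,-0.15,0]]])

```text
time_s: 5.48
eef_pos: [0.511, 0.063, 0.1201]
tcp_rot: [3.142, -0.0, 3.11]
contact_force: [-0.2, -0.1, -2.9]
grip_width: 0.0609
grasp_force: 44.3
```

```bash
cat >> h.py <<'E'
def weigh(n=14,out=None,cam="wrist"):
    f=[]
    for i in range(n):
        c=manip.read_camera(cam);s=manip.observe();f.append(np.r_[s['contact_force'],s['wrist_torque']])
    print("F",np.mean(f,0).round(3),"sd",np.std(f,0).round(2),s['grip_width'],s['eef_pos'],s['time_s'])
    if out: cv2.imwrite(out,c['frame'][:,:,::-1])
E
python3 -c "
from h import *
weigh(14,'pics/w2.png')"
```

```text
F [-0.161  0.068 -2.531 -0.011  0.029 -0.006] sd [0.41 0.5  0.33 0.03 0.03 0.03] 0.06141948576758843 [0.51119986 0.06293423 0.12028911] 6.1833
```

View pics/w2.png

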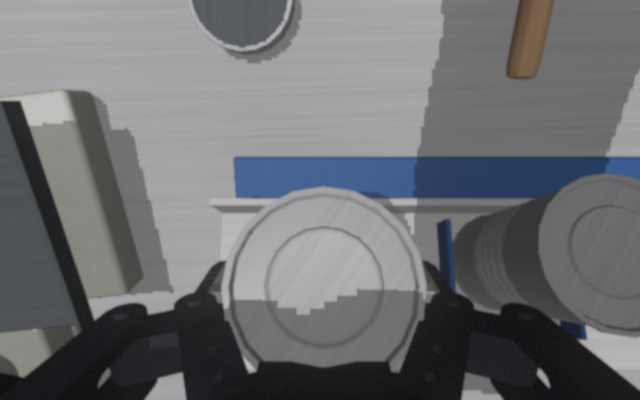

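The lid at (325,287) shows the lean is kept. The lift reads about 2.46 N, so this is the 240 g tin and I'll reseat it.

Emit:
jog_arm(plan=[[[-1,0,0,0.06,0],[-1,0,0,0.1,0],[-1,0,0,0.13,0],[-1,0,0,0.145,0],[-1,0,0,0.15,0],[-1,0,0,0.15,0],[1,0,0,0.15,0],[1,0,0,0.15,0],[1,0,0,0.15,0],[1,0,0,0.15,0],[1,0,0,0.15,0],[1,0,0,0.15,0]]])

```text
time_s: 7.18
eef_pos: [0.5112, 0.0629, 0.0901]
tcp_rot: [3.142, -0.0, 3.11]
contact_force: [-0.0, 0.0, 0.4]
grip_width: 0.0858
grasp_force: 0.0
```

Emit:
jog_arm(plan=[[[1,0,0,-0.1,0],[1,0,0,-0.3,0],[1,0,0,-0.5,0],[1,0,0,-0.65,0],[1,0,0,-0.65,0],[1,0,0,-0.65,0]]])

```text
time_s: 7.68
eef_pos: [0.512, 0.0629, 0.222]
tcp_rot: [-3.142, 0.004, 3.11]
contact_force: [-0.9, -0.5, -0.4]
grip_width: 0.0854
grasp_force: 0.0
```

```bash
python3 -c "
from h import *
weigh(10,'pics/w3.png')
plan(.515,.177,.22,178.2)"
```

```text
F [-0.3    0.149  0.044  0.004 -0.002 -0.01 ] sd [0.55 0.46 0.52 0.03 0.03 0.03] 0.08519739402312478 [0.51109788 0.06292868 0.21987086] 8.1833
t 8.18 shares [-0.002  0.571 -0.001] turn -0.0
```

View pics/w3.png

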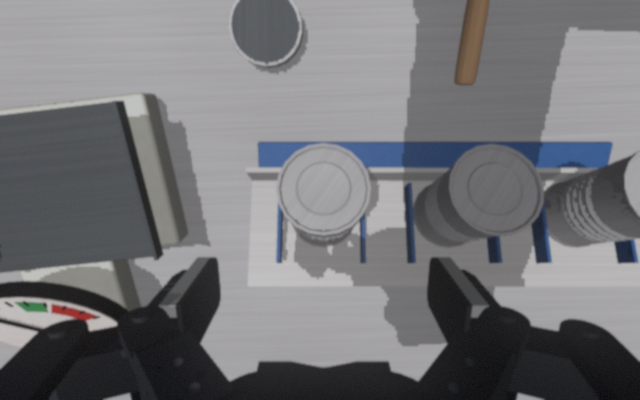

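The near tin is seated again, with its lid at (323,189). Middle tin next.

Emit:
jog_arm(plan=[[[1,0,0.2,0,0],[1,0,0.4,0,0],[1,0,0.571,0,0],[1,0,0.571,0,0],[1,0,0.571,0.2,0],[1,0,0.571,0.35,0],[1,0,0.571,0.5,0],[1,0,0.571,0.6,0],[1,0,0.571,0.65,0],[1,0,0.571,0.65,0],[1,0,0.571,0.65,0]]])

```text
time_s: 9.1
eef_pos: [0.5151, 0.177, 0.0907]
tcp_rot: [-3.142, -0.0, 3.11]
contact_force: [0.0, 0.8, -0.4]
grip_width: 0.0856
grasp_force: 0.0
```

Emit:
jog_arm(plan=[[[-1,0,0,0,0],[-1,0,0,0,0],[-1,0,0,0,0],[-1,0,0,0,0],[-1,0,0,0,0],[-1,0,0,0,0],[-1,0,0,0,0],[-1,0,0,0,0]]])

```text
time_s: 9.77
eef_pos: [0.5157, 0.1771, 0.092]
tcp_rot: [3.141, 0.003, 3.11]
contact_force: [-1.1, -0.8, 6.2]
grip_width: 0.0612
grasp_force: 42.7
```

Emit:
jog_arm(plan=[[[-1,0,0,-0.04,0],[-1,0,0,-0.08,0],[-1,0,0,-0.12,0],[-1,0,0,-0.15,0],[-1,0,0,-0.15,0],[-1,0,0,-0.15,0],[-1,0,0,-0.15,0]]])

```text
time_s: 10.35
eef_pos: [0.5147, 0.1771, 0.1201]
tcp_rot: [-3.142, -0.0, 3.11]
contact_force: [-0.5, -0.2, -0.9]
grip_width: 0.0611
grasp_force: 43.9
```

```bash
python3 -c "
from h import *
weigh(12)"
```

```text
F [ 1.520e-01  5.200e-02 -1.203e+00  2.000e-03  1.000e-03  1.100e-02] sd [0.43 0.29 0.59 0.03 0.03 0.03] 0.061151031094307744 [0.51480824 0.17708539 0.12026329] 10.95
```

The middle tin reads about 1.2 N, so it weighs 120 g. I'll reseat it and lift the far tin.

Emit:
jog_arm(plan=[[[-1,0,0,0.06,0],[-1,0,0,0.1,0],[-1,0,0,0.13,0],[-1,0,0,0.145,0],[-1,0,0,0.15,0],[-1,0,0,0.15,0],[1,0,0,0.15,0],[1,0,0,0.15,0],[1,0,0,0.15,0],[1,0,0,0.15,0],[1,0,0,0.15,0],[1,0,0,0.15,0]]])

```text
time_s: 11.95
eef_pos: [0.5147, 0.1771, 0.0901]
tcp_rot: [-3.142, -0.0, 3.11]
contact_force: [0.0, 0.4, 1.3]
grip_width: 0.0858
grasp_force: 0.0
```

Emit:
jog_arm(plan=[[[1,0,0,-0.1,0],[1,0,0,-0.3,0],[1,0,0,-0.5,0],[1,0,0,-0.65,0],[1,0,0,-0.65,0],[1,0,0,-0.65,0]]])

```text
time_s: 12.45
eef_pos: [0.5156, 0.1773, 0.222]
tcp_rot: [3.141, 0.004, 3.11]
contact_force: [-0.4, -0.1, -0.7]
grip_width: 0.0855
grasp_force: 0.0
```

```bash
python3 -c "
from h import *
c=manip.read_camera('wrist')
cv2.imwrite('pics/w4.png',c['frame'][:,:,::-1])
plan(.5185,.292,.22,178.2)"
```

```text
t 12.5 shares [-0.     0.575  0.002] turn -0.0
```

View pics/w4.png

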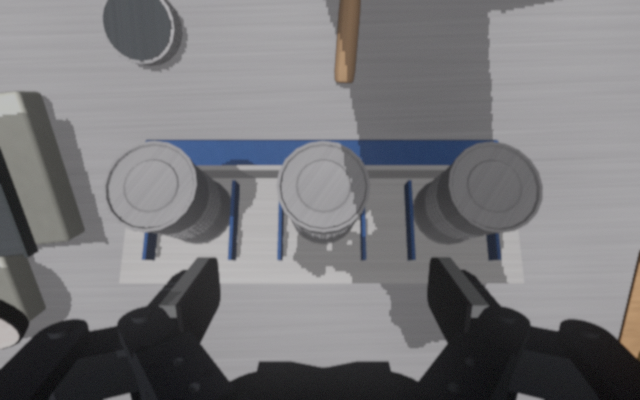

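All three are seated, with lids at (153,186), (324,186) and (495,187).

Emit:
jog_arm(plan=[[[1,0,0.2,0,0],[1,0,0.4,0,0],[1,0,0.575,0,0],[1,0,0.575,0,0],[1,0,0.575,0.2,0],[1,0,0.575,0.35,0],[1,0,0.575,0.5,0],[1,0,0.575,0.6,0],[1,0,0.575,0.65,0],[1,0,0.575,0.65,0],[1,0,0.575,0.65,0]]])

```text
time_s: 13.42
eef_pos: [0.5183, 0.2918, 0.0901]
tcp_rot: [-3.141, -0.001, 3.11]
contact_force: [-0.2, 0.0, -0.1]
grip_width: 0.0856
grasp_force: 0.0
```

Emit:
jog_arm(plan=[[[-1,0,0,0,0],[-1,0,0,0,0],[-1,0,0,0,0],[-1,0,0,0,0],[-1,0,0,0,0],[-1,0,0,0,0],[-1,0,0,0,0],[-1,0,0,0,0]]])

```text
time_s: 14.08
eef_pos: [0.5191, 0.2921, 0.092]
tcp_rot: [3.141, 0.003, 3.11]
contact_force: [-0.9, -2.3, 6.1]
grip_width: 0.0611
grasp_force: 43.4
```

Emit:
jog_arm(plan=[[[-1,0,0,-0.04,0],[-1,0,0,-0.08,0],[-1,0,0,-0.12,0],[-1,0,0,-0.15,0],[-1,0,0,-0.15,0],[-1,0,0,-0.15,0],[-1,0,0,-0.15,0]]])

```text
time_s: 14.67
eef_pos: [0.5183, 0.292, 0.12]
tcp_rot: [-3.141, -0.0, 3.11]
contact_force: [-0.2, 0.6, -3.2]
grip_width: 0.061
grasp_force: 44.6
```

```bash
python3 -c "
from h import *
weigh(12)"
```

```text
F [ 8.300e-02 -8.200e-02 -3.421e+00 -7.000e-03  1.100e-02 -2.000e-03] sd [0.53 0.35 0.6  0.03 0.03 0.02] 0.061222471778303866 [0.51843378 0.29200417 0.12026525] 15.2667
```

The far tin reads about 3.4 N, so it is the 360 g tin. I'll lift it clear and carry it over to the pan.

Emit:
jog_arm(plan=[[[-1,0,0,-0.15,0],[-1,0,0,-0.3,0],[-1,0,0,-0.45,0],[-1,0,0,-0.6,0],[-1,0,0,-0.65,0],[-1,0.05,-0.1,-0.65,0],[-1,0.1,-0.25,-0.65,0],[-1,0.15,-0.4,-0.65,0],[-1,0.2,-0.55,-0.65,0],[-1,0.2,-0.7,-0.65,0],[-1,0.2,-0.85,-0.65,0],[-1,0.2,-1,-0.65,0],[-1,0.2,-1,-0.65,0],[-1,0.2,-1,-0.65,0]]])

```text
time_s: 16.43
eef_pos: [0.4719, 0.0921, 0.2496]
tcp_rot: [3.142, -0.001, 3.107]
contact_force: [0.3, 0.2, -3.7]
grip_width: 0.0609
grasp_force: 46.1
```

Emit:
jog_arm(plan=[[[-1,0,-0.15,0,-0.1],[-1,0,-0.3,0,-0.21],[-1,0,-0.45,0,-0.21],[-1,0,-0.6,0,-0.21],[-1,0,-0.75,0,-0.21],[-1,0,-0.88,0,-0.21],[-1,0,-0.97,0,-0.21],[-1,0,-1,0,-0.21],[-1,0,-1,0,-0.21],[-1,0,-1,0,-0.21]]])

```text
time_s: 17.27
eef_pos: [0.4659, -0.1057, 0.2498]
tcp_rot: [3.141, -0.0, -3.063]
contact_force: [-0.1, 0.7, -3.4]
grip_width: 0.0611
grasp_force: 46.4
```

```bash
python3 -c "
from h import *
weigh(8)
plan(.4764,-.1527,.140,184.5)
c=manip.read_camera('side');crop(c['frame'],200,60,200,170,4,'pics/d5.png')"
```

```text
F [ 0.09   0.134 -3.467 -0.     0.027  0.004] sd [0.32 0.41 0.59 0.02 0.02 0.03] 0.06131619779326324 [ 0.46587806 -0.10601363  0.25035065] 17.6667
t 17.67 shares [-0.034 -0.237  0.552] turn 0.001
```

View pics/d5.png

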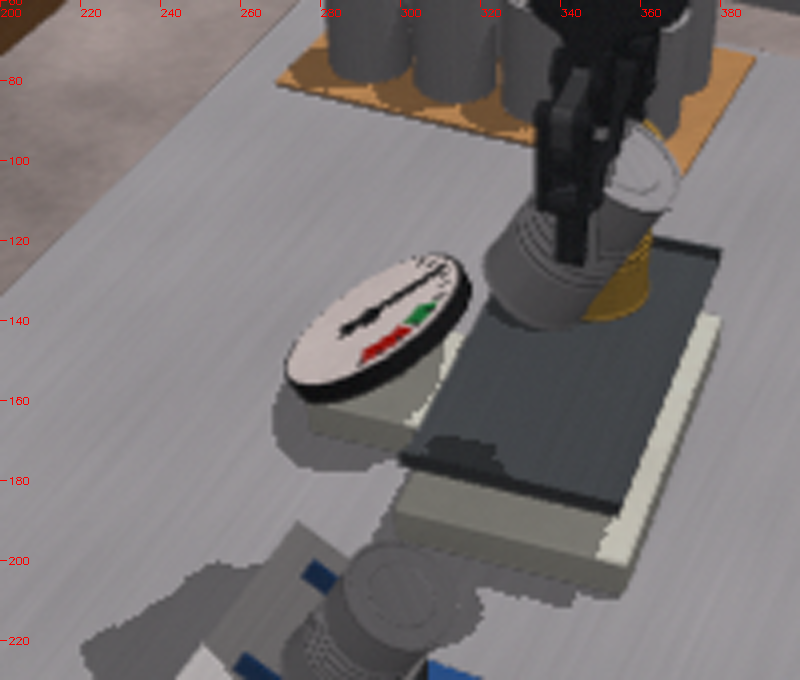

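The side view shows the tin still leaning, with its lid at (360,103), above the free half of the pan. I'll lower it slowly.

Emit:
jog_arm(plan=[[[-1,-0.03,-0.15,0.1,0],[-1,-0.03,-0.235,0.25,0],[-1,-0.03,-0.235,0.4,0],[-1,-0.03,-0.235,0.5,0],[-1,-0.03,-0.235,0.55,0],[-1,-0.03,-0.235,0.55,0],[-1,-0.03,-0.235,0.55,0]]])

```text
time_s: 18.3
eef_pos: [0.4758, -0.1529, 0.1409]
tcp_rot: [-3.141, 0.0, -3.063]
contact_force: [0.8, 0.5, -2.3]
grip_width: 0.0609
grasp_force: 46.4
```

Emit:
jog_arm(plan=[[[-1,0,0,0.02,0],[-1,0,0,0.04,0],[-1,0,0,0.055,0],[-1,0,0,0.07,0],[-1,0,0,0.085,0],[-1,0,0,0.1,0],[-1,0,0,0.115,0],[-1,0,0,0.13,0],[-1,0,0,0.145,0],[-1,0,0,0.15,0],[-1,0,0,0.15,0],[-1,0,0,0.15,0]]])

```text
time_s: 19.3
eef_pos: [0.4756, -0.153, 0.1104]
tcp_rot: [-3.142, 0.0, -3.063]
contact_force: [0.6, -0.6, 1.2]
grip_width: 0.0607
grasp_force: 46.4
```

```bash
python3 -c "
from h import *
weigh(8)"
```

```text
F [ 0.578  0.308  0.532  0.048 -0.154  0.008] sd [0.6  0.53 0.37 0.02 0.05 0.03] 0.06090870948898469 [ 0.47556827 -0.1529597   0.11034733] 19.7
```

The pan carries the tin on its lower edge at about 4 N. I'll lighten the grip and swing the tin upright along an arc about that edge.

Emit:
jog_arm(plan=[[[-1,0,0,0,0],[-1,0,0,0,0],[-1,-0.018,0,0,0],[-1,-0.036,0,0,0],[-1,-0.0535,0,0,0],[-1,-0.072,0,0.002,0],[-1,-0.09,0,0.005,0],[-1,-0.107,0,0.008,0],[-1,-0.126,0,0.012,0],[-1,-0.145,0,0.018,0],[-1,-0.165,0,0.025,0],[-1,-0.183,0,0.032,0],[-1,-0.183,0,0.032,0],[-1,-0.183,0,0.032,0]]], grip_force=20)

```text
time_s: 20.87
eef_pos: [0.5129, -0.15, 0.104]
tcp_rot: [3.142, 0.002, -3.063]
contact_force: [1.3, 0.0, 1.4]
grip_width: 0.0609
grasp_force: 46.6
```

```bash
python3 -c "
from h import *
weigh(8)
c=manip.read_camera('side');d=manip.read_camera('scene')
crop(c['frame'],260,70,130,150,3,'pics/x.png');crop(d['frame'],200,160,140,150,3,'pics/y.png')
cv2.imwrite('pics/d6.png',np.hstack([cv2.imread('pics/x.png'),cv2.imread('pics/y.png')])[:,:800])"
```

```text
F [ 2.153  0.871  1.704  0.287 -0.575 -0.005] sd [0.74 0.44 0.31 0.05 0.19 0.03] 0.060652893049249396 [ 0.51247019 -0.15006562  0.10416416] 21.2667
```

View pics/d6.png

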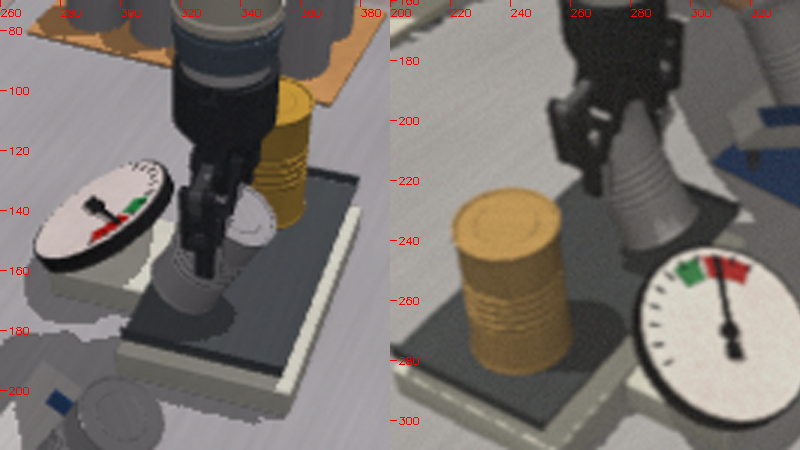

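The tin slid with its lean kept: its foot is at about (288,240) in the right-hand crop, and the needle is pressed into the red while I hold it. The grip never dropped below 46 N. I'll lift, go back and re-contact, then reduce the grip through the opening command.

Emit:
jog_arm(plan=[[[-1,0,0,-0.1,0],[-1,0,0,-0.2,0],[-1,0.1,0,-0.2,0],[-1,0.185,0,-0.2,0],[-1,0.185,0,-0.15,0],[-1,0.185,0,-0.1,0],[-1,0.185,0,-0.08,0],[-1,0.185,0,-0.06,0],[-1,0.185,0,-0.04,0],[-1,0.185,0,-0.04,0],[-1,0.185,0,-0.04,0]]])

```text
time_s: 22.28
eef_pos: [0.4751, -0.1529, 0.1116]
tcp_rot: [3.141, -0.001, -3.063]
contact_force: [-2.1, 0.8, 0.5]
grip_width: 0.0611
grasp_force: 46.7
```

Emit:
jog_arm(plan=[[[0.3,0,0,0,0],[0.3,0,0,0,0],[0.3,0,0,0,0]]], grip_force=20)

```text
time_s: 22.53
eef_pos: [0.4752, -0.1529, 0.1121]
tcp_rot: [-3.142, 0.0, -3.063]
contact_force: [-2.3, -0.3, 0.5]
grip_width: 0.0615
grasp_force: 46.7
```

```bash
python3 -c "
from h import *
weigh(6)"
```

```text
F [-2.16   0.664  0.181  0.199  0.615 -0.007] sd [0.53 0.83 0.4  0.03 0.02 0.03] 0.06097251297227306 [ 0.4751574  -0.15291001  0.11195805] 22.8333
```

```bash
python3 -c "
from h import *
G=np.array([.5125,-.150,.130]);s=.07
for t in (0,10,20,28,36):
    a=np.radians(t);ax=np.array([-np.sin(a)*.997,-np.sin(a)*.078,np.cos(a)])
    L=G+ax*(.096-s);B=G-ax*s
    print(t,[(n,proj(n,L).round(1),proj(n,B).round(1)) for n in('side','scene')],L,B)
"
```

```text
0 [('side', array([333. , 137.8]), array([332.2, 168.9])), ('scene', array([276.8, 200.7]), array([279.2, 233.2]))] [ 0.5125 -0.15    0.156 ] [ 0.5125 -0.15    0.06  ]
10 [('side', array([334.9, 138.4]), array([327.5, 167.5])), ('scene', array([275.1, 200.2]), array([283.5, 234.7]))] [ 0.50799869 -0.15035216  0.155605  ] [ 0.52461891 -0.14905188  0.06106346]
20 [('side', array([336.7, 139.2]), array([322.9, 165.5])), ('scene', array([273.5, 200. ]), array([287.7, 235.4]))] [ 0.50363415 -0.15069362  0.15443201] [ 0.53636959 -0.14813257  0.06422152]
28 [('side', array([338.1, 140. ]), array([319.5, 163.5])), ('scene', array([272.4, 200. ]), array([290.8, 235.5]))] [ 0.50033036 -0.15095209  0.15295664] [ 0.54526442 -0.14743669  0.06819367]
36 [('side', array([339.4, 140.9]), array([316.3, 161.2])), ('scene', array([271.3, 200.3]), array([293.7, 235. ]))] [ 0.49726343 -0.15119203  0.15103444] [ 0.55352153 -0.14679069  0.07336881]
```

Emit:
jog_arm(plan=[[[0.38,0,0,0,0],[0.38,0,0,0,0]]])

```text
time_s: 23.0
eef_pos: [0.4752, -0.1529, 0.1119]
tcp_rot: [3.142, 0.0, -3.063]
contact_force: [-2.8, 0.8, -0.8]
grip_width: 0.0611
grasp_force: 46.6
```

Emit:
jog_arm(plan=[[[0.41,0,0,0,0],[0.41,0,0,0,0]]])

```text
time_s: 23.17
eef_pos: [0.4751, -0.1529, 0.1119]
tcp_rot: [3.141, 0.0, -3.063]
contact_force: [-2.2, 1.1, -0.1]
grip_width: 0.061
grasp_force: 46.6
```

Emit:
jog_arm(plan=[[[0.425,0,0,0,0],[0.425,0,0,0,0]]])

```text
time_s: 23.33
eef_pos: [0.4751, -0.1529, 0.1119]
tcp_rot: [3.142, 0.0, -3.063]
contact_force: [-2.0, 1.2, -0.9]
grip_width: 0.061
grasp_force: 46.6
```

Emit:
jog_arm(plan=[[[0.435,0,0,0,0],[0.435,0,0,0,0]]])

```text
time_s: 23.5
eef_pos: [0.4752, -0.153, 0.1119]
tcp_rot: [-3.141, 0.0, -3.063]
contact_force: [-1.9, 1.3, -0.6]
grip_width: 0.0614
grasp_force: 31.0
```

Emit:
jog_arm(plan=[[[0.445,0,0,0,0],[0.445,0,0,0,0]]])

```text
time_s: 23.67
eef_pos: [0.4752, -0.153, 0.1119]
tcp_rot: [-3.141, 0.0, -3.063]
contact_force: [-0.7, 0.9, 0.3]
grip_width: 0.0616
grasp_force: 10.8
```

The opening command does control the grip: it's now 10.8 N. I'll sweep the arc at this light grip.

Emit:
jog_arm(plan=[[[0.446,-0.018,0,0,0],[0.446,-0.036,0,0,0],[0.446,-0.0535,0,0,0],[0.446,-0.072,0,0.002,0],[0.446,-0.09,0,0.005,0],[0.446,-0.09,0,0.005,0]]])

```text
time_s: 24.17
eef_pos: [0.4939, -0.1516, 0.1107]
tcp_rot: [-3.141, 0.0, -3.063]
contact_force: [0.0, -0.9, -0.2]
grip_width: 0.0616
grasp_force: 9.4
```

```bash
python3 - <<'E'
from h import *
weigh(5)
c=manip.read_camera('side')['frame'];np.save('c.npy',c)
# coarse fit: bright lid pixels near the grip
g=c[115:165,305:365].astype(int)
for r in range(0,50,3): print(115+r,''.join('%3d'%(v//10*1) for v in g[r,::2].mean(1)))
E
```

```text
F [ 1.259 -0.299 -0.324 -0.054 -0.321 -0.007] sd [0.54 0.24 0.16 0.04 0.09 0.04] 0.06179607733776579 [ 0.49345185 -0.15160326  0.11106956] 24.4167
115  15 15 16 15 15 15 16 16 16 16 16 16 16  9  2  2  2  2  2  2  2  2  2  2  2  2  6  6  6 14
118  16 16 15 15 15 16 16 16 16 16 16 16 16 15  3  2  2  2  2  2  2  2  2  2  2  5  6  6 10 14
121  16 16 15 16 16 16 16 16 16 16 16 16 15  9  2  2  2  2  2  2  2  3  3  2  2  8  8  6  7 15
124  12 18 15  9 11 15 16 16 16 16 16 16 13  4  2  3  6  4  3  2  2  3  2  2  4  7  6  9  6  4
127  19 19 13 18 18  5 15 16 16 16 16 16  7  6  2  5  6  4  2  2  2  3  2  2  7  8  5  6  7  7
130  19 19 19 13 18  2  8 16 16 16 15  7  4  3  4  5  5  3  2  2  3  2  7  5  7  5  6  7  6  7
133  19 19 15 14  6  2  3 15 15 16  7  4  3  3  7  6  4  4  2  2  2  4 15 14 12  8  7  7  7  7
136   2  3 18  6  2  2 14 16 16  9  4  4  2  3  4  4  3  2  7  8  3 15 16 15 16 14 11  7  7  7
139   7 17  4  2  2 12 15 16 11  4  4  4  2  3  4  3  2  2  3  3  3 14 16 15 14 16 13 10  7  7
142  11  2  2  2 12 16 16 13  7  5  4  4  2  2  3  3  2  2  3  4  9 16 15 15 13 16 16 11  7  7
145   2  2  3 18 19 19 13  7  7  7  7  5  2  2  2  2  2  2  3  7 15 14 15 15 15 16 14  7  7  7
148   3  9 12 18 19 19  8  7  7  7  7  7  2  3  3  4  3  2  3  6  7 11 13 11  9  6  7  7  7  7
151  12 12 12 19 19 12  7  7  7  7  7  7  3  2  2  3  2  3  4  7  7  7  6  6  6  6  7  7  7  7
154  12 12 12 19 13  7  7  7  7  7  7  8  9  9  3  2  2  3  8  7  7  7  6  6  6  7  7  7  7  7
157  12 12 18 16  7  7  7  7  5  4  5  8  9  9  3  3  2  3  8  7  7  6  6  7  7  7  7  7  7  7
160  12 19 19  8  7  7  7  7  7  5  7  7  7  9  3  2  2  4  6  8  8  7  7  6  7  7  7  7  7  7
163  19 20  9  7  7  7  7  5  5  6  7  7  7  8  6  8  8  7  7  8  7  6  6  7  7  7  7  7  7  7
```

```bash
cat >> h.py <<'E'
def rims(G,s,t,n='side'):
    a=np.radians(t);u=np.array([.997,.078,0]);v=np.array([-.078,.997,0]);z=np.array([0,0,1.])
    ax=-np.sin(a)*u+np.cos(a)*z;e=np.cos(a)*u+np.sin(a)*z
    f=lambda c:np.array([proj(n,c+.031*(np.cos(p)*e+np.sin(p)*v)) for p in np.linspace(0,2*np.pi,60)])
    return f(G+ax*(.096-s)),f(G-ax*s)
def bb(q): return np.r_[q.min(0),q.max(0)].round(1)
E
python3 - <<'E'
from h import *
for t in (0,7,14,21,28,34):
    l,b=rims(np.array([.4935,-.1516,.137]),.07,t);print(t,"lid",bb(l),"base",bb(b))
E
```

```text
0 lid [327.5 128.7 354.9 145.8] base [327.  160.  352.5 177.3]
7 lid [328.9 128.5 356.  146.7] base [323.7 158.7 348.9 176.8]
14 lid [330.5 128.3 357.  147.8] base [320.7 157.  345.3 176. ]
21 lid [332.3 128.2 357.6 149.1] base [317.9 154.9 341.7 175. ]
28 lid [334.2 128.2 358.1 150.5] base [315.5 152.5 338.1 173.8]
34 lid [335.9 128.3 358.3 151.7] base [313.6 150.3 335.1 172.5]
```

```bash
cat >> h.py <<'E'
T=np.array([[0.0004,-0.9611,-0.2761,0.0707],[1,0.0006,-0.0006,0.0001],[0.0008,-0.2761,0.9611,-0.143],[0,0,0,1]])
def wl(t,d=.026,s=.07):
    a=np.radians(t);o=[]
    ax=np.array([np.sin(a),0,-np.cos(a)]);e=np.array([np.cos(a),0,np.sin(a)]);c=np.array([0,0,-d])+ax*(.096-s)
    for p in np.linspace(0,2*np.pi,90):
        q=np.linalg.inv(T)@np.append(c+.031*(np.cos(p)*e+np.sin(p)*np.array([0,1,0])),1)
        o.append([323.4+351*q[0]/q[2],200+351*q[1]/q[2]])
    return bb(np.array(o))
def wprof(n=None):
    g=manip.read_camera('wrist')['frame'] if n is None else cv2.imread(n)
    np.save('w.npy',g);k=g.mean(2)[:,310:340].mean(1)
    print(' '.join(f'{r}:{k[r]:.0f}' for r in range(150,380,5)))
E
python3 - <<'E'
from h import *
for t in (0,7,14,21,28,35): print(t,wl(t))
wprof('pics/w2.png');wprof()
E
```

```text
0 [221.2 246.5 425.2 420.6]
7 [220.8 231.5 425.7 422.1]
14 [220.6 218.7 425.9 421.3]
21 [220.7 208.1 425.8 418.2]
28 [220.9 199.8 425.5 412.3]
35 [221.5 193.7 425.  403.8]
150:159 155:151 160:104 165:105 170:105 175:105 180:105 185:107 190:163 195:142 200:163 205:164 210:164 215:164 220:165 225:161 230:156 235:177 240:177 245:177 250:177 255:176 260:175 265:174 270:174 275:173 280:173 285:173 290:172 295:170 300:163 305:142 310:117 315:115 320:114 325:113 330:112 335:112 340:110 345:95 350:114 355:115 360:115 365:95 370:29 375:27
150:90 155:93 160:89 165:89 170:92 175:92 180:91 185:90 190:90 195:93 200:90 205:192 210:148 215:191 220:191 225:190 230:189 235:188 240:188 245:145 250:177 255:182 260:182 265:182 270:182 275:182 280:181 285:180 290:180 295:180 300:179 305:159 310:135 315:124 320:125 325:124 330:124 335:124 340:123 345:122 350:122 355:119 360:105 365:102 370:32 375:30
```

The lid's top edge in the wrist view moved from row 188 to 204, so the tilt is down to about 15°. It's pivoting as planned, so I'll finish the arc.

Emit:
jog_arm(plan=[[[0.446,-0.018,0,0.004,0],[0.446,-0.036,0,0.008,0],[0.446,-0.055,0,0.013,0],[0.446,-0.075,0,0.02,0],[0.446,-0.095,0,0.027,0],[0.446,-0.1,0,0.03,0],[0.446,-0.1,0,0.03,0]]])

```text
time_s: 25.1
eef_pos: [0.5133, -0.1499, 0.1045]
tcp_rot: [3.141, -0.0, -3.063]
contact_force: [-0.0, 0.0, 0.3]
grip_width: 0.0614
grasp_force: 9.2
```

```bash
python3 - <<'E'
from h import *
weigh(6)
wprof()
E
```

```text
F [ 0.833  0.211 -0.394  0.007 -0.064 -0.001] sd [0.48 0.5  0.22 0.05 0.05 0.04] 0.06140231353013399 [ 0.51311439 -0.14990501  0.10504095] 25.4
150:99 155:101 160:101 165:104 170:114 175:107 180:104 185:131 190:140 195:142 200:143 205:102 210:100 215:100 220:100 225:92 230:192 235:182 240:195 245:195 250:194 255:194 260:194 265:189 270:170 275:189 280:190 285:190 290:191 295:191 300:190 305:171 310:146 315:137 320:137 325:137 330:137 335:137 340:137 345:137 350:137 355:136 360:136 365:113 370:38 375:35
```

Emit:
jog_arm(plan=[[[0.446,-0.01,0,0.01,0],[0.446,-0.02,0,0.02,0],[0.446,-0.02,0,0.025,0],[0.446,-0.02,0,0.025,0]]])

```text
time_s: 25.78
eef_pos: [0.5168, -0.1496, 0.0995]
tcp_rot: [3.141, -0.001, -3.063]
contact_force: [-2.4, -0.1, 0.9]
grip_width: 0.0619
grasp_force: 9.2
```

```bash
python3 - <<'E'
from h import *
weigh(6)
wprof()
E
```

```text
F [-2.623 -0.084  1.237  0.018  0.498  0.012] sd [0.16 0.28 0.39 0.04 0.04 0.02] 0.0617314071033381 [ 0.51688696 -0.14961901  0.09987561] 26.0833
150:101 155:103 160:103 165:107 170:114 175:109 180:107 185:136 190:143 195:142 200:146 205:104 210:103 215:103 220:103 225:91 230:189 235:184 240:197 245:197 250:196 255:196 260:196 265:193 270:172 275:191 280:192 285:192 290:193 295:193 300:192 305:175 310:150 315:139 320:139 325:139 330:138 335:139 340:139 345:139 350:138 355:138 360:138 365:115 370:38 375:36
```

The lid edge holds at row 229 under extra push, so the tin is flat on the pan. I'll relieve the press, check, then release.

Emit:
jog_arm(plan=[[[0.446,0.01,0,-0.015,0],[0.446,0.013,0,-0.025,0],[0.446,0.013,0,-0.025,0],[0.446,0.013,0,-0.025,0]]])

```text
time_s: 26.47
eef_pos: [0.5149, -0.1499, 0.1053]
tcp_rot: [-3.141, 0.001, -3.063]
contact_force: [1.9, 0.6, -0.2]
grip_width: 0.0613
grasp_force: 9.1
```

```bash
python3 - <<'E'
from h import *
weigh(6)
wprof()
E
```

```text
F [ 2.592  0.015 -0.122  0.036 -0.555  0.009] sd [0.73 0.58 0.74 0.05 0.03 0.04] 0.061865764007211145 [ 0.51454283 -0.14994006  0.10486464] 26.7667
150:102 155:100 160:102 165:105 170:115 175:108 180:107 185:134 190:142 195:143 200:144 205:103 210:101 215:101 220:99 225:93 230:193 235:183 240:196 245:196 250:195 255:195 260:195 265:190 270:171 275:190 280:191 285:191 290:192 295:191 300:188 305:169 310:150 315:142 320:138 325:138 330:138 335:138 340:138 345:138 350:138 355:137 360:137 365:114 370:38 375:35
```

Emit:
jog_arm(plan=[[[0.446,-0.006,0,0,0],[0.45,-0.006,0,0,0],[0.46,-0.006,0,0,0],[0.5,-0.006,0,0,0],[0.6,-0.006,0,0,0],[1,-0.006,0,0,0],[1,-0.006,0,0,0],[1,-0.006,0,0,0],[1,-0.006,0,0,0]]])

```text
time_s: 27.57
eef_pos: [0.5156, -0.1497, 0.1049]
tcp_rot: [-3.142, 0.0, -3.063]
contact_force: [-1.1, -0.4, -0.3]
grip_width: 0.0854
grasp_force: 0.0
```

Emit:
jog_arm(plan=[[[1,0,0,-0.1,0],[1,0,0,-0.25,0],[1,0,0,-0.45,0],[1,0,0,-0.65,0],[1,0,0,-0.8,0],[1,0,0,-0.9,0],[1,0,0,-0.9,0],[1,0,0,-0.9,0]]])

```text
time_s: 28.23
eef_pos: [0.5159, -0.1499, 0.2856]
tcp_rot: [-3.141, 0.002, -3.063]
contact_force: [0.7, 0.2, -0.2]
grip_width: 0.0856
grasp_force: 0.0
```

```bash
python3 - <<'E'
from h import *
a=manip.read_camera('scene')['frame'];b=manip.read_camera('side')['frame'];np.save('a2.npy',a);np.save('b2.npy',b)
print(manip.observe()['eef_pos'],manip.observe()['contact_force'],manip.observe()['time_s'])
# predicted upright tin, pan z .0602
for n in('side','scene'):
    l,bs=rims(np.array([.515,-.150,.0602+.07]),.07,0,n);print(n,bb(l),bb(bs))
# dial: dark pixels on white face by angle, same ellipse as before
x0,y0=278,238
c=cv2.resize(a[y0:y0+70,x0:x0+70],None,fx=8,fy=8,interpolation=cv2.INTER_CUBIC)
(cx,cy),(w,h),th=((272.02,267.24),(400.83,492.47),138.503);t=np.radians(th);u=np.array([np.cos(t),np.sin(t)])*w/2;v=np.array([-np.sin(t),np.cos(t)])*h/2
A=cv2.getRotationMatrix2D((0,0),-th,1)[:,:2]@(np.linalg.inv(np.array([u,v]).T)*250)
o=cv2.warpAffine(c,np.c_[A,np.array([270,270])-A@[cx,cy]],(540,540)).max(2).astype(int)
P0=np.array([284,259])
def ang(p): d=np.array(p)-P0;return np.degrees(np.arctan2(d[1],d[0]))%360
ticks=[(85,372),(60,322),(53,265),(62,211),(83,157),(118,113),(158,77),(207,52)]
print("ticks",[round(ang(p)) for p in ticks])
pr=[(g,int(np.mean([o[int(P0[1]+r*np.sin(np.radians(g))),int(P0[0]+r*np.cos(np.radians(g)))] for r in range(60,150,5)]))) for g in range(140,320,3)]
print([q for q in pr if q[1]<150])
E
```

```text
[ 0.51523702 -0.14960511  0.28375495] [-0.58533925 -0.16362399 -0.00731354] 28.3333
side [318.5 129.2 345.6 146.2] [318.6 160.2 343.8 177.3]
scene [263.5 192.6 291.7 209.9] [266.7 224.8 293.4 242.7]
ticks [150, 164, 179, 192, 207, 221, 235, 250]
[(230, 142), (233, 99), (236, 62), (239, 74), (242, 118)]
```

The needle reads about 617 g, which is in the green. Last check: that the tin is upright and the bystanders haven't moved.

```bash
python3 - <<'E'
from h import *
a,b,a0,b0=[np.load(f) for f in('a2.npy','b2.npy','a.npy','b.npy')]
for n,im,(x0,x1,y0,y1) in(('side',b,(312,352,122,156)),('scene',a,(258,298,186,214))):
    g=im[y0:y1,x0:x1].min(2);m=(g>120).astype(np.uint8);k,l,st,ce=cv2.connectedComponentsWithStats(m)
    i=1+np.argmax(st[1:,4]);print(n,"lid",st[i,:4]+[x0,y0,0,0],ce[i]+[x0,y0])
def d(n,A,B,x0,x1,y0,y1): print(n,np.abs(A[y0:y1,x0:x1].astype(int)-B[y0:y1,x0:x1]).mean().round(1),cv2.phaseCorrelate(A[y0:y1,x0:x1].mean(2),B[y0:y1,x0:x1].mean(2))[0])
d("tinM side",b0,b,250,292,230,285);d("tinS side",b0,b,275,318,192,245)
d("gold scene",a0,a,215,262,205,285);d("lids",b0,b,340,382,230,270);d("brush",b0,b,300,400,300,365)
manip.job_done();print("done")
E
```

```text
side lid [312 122  36  34] [327.70194004 135.88712522]
scene lid [258 186  40  28] [276.03488372 199.08139535]
tinM side 10.7 (0.4100145346224693, 0.22944558292230255)
tinS side 24.7 (0.5306323553722976, 0.3450510500015369)
gold scene 25.0 (2.182107179519843, 5.282229122134488)
lids 37.4 (0.44450353204891613, 0.15238454478269503)
brush 43.5 (0.10865053564178595, 0.09030755284243241)
the job is handed in; nothing more can be done
done
```

I stood the 360 g tin upright on the pan beside the gold one, and the needle read about 617 g, in the green. The other two silver tins are back in their bays and the job is handed in, but I pressed the needle briefly into the red while still holding the tin, and one crop I viewed was over the 800 x 600 limit.

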